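Put the stray fasteners back in the assortment case

ROBOT

A 6-joint arm with a two-finger parallel gripper is mounted at the origin on the work surface. World frame = base frame: x ahead of the robot, y to its left, z up, the work surface at z = 0. Lengths are in m, angles in degrees, forces in N, time in s.
With the tool pointing down it reaches from about 0.35 to 0.975 m from the base axis. Payload 4.9 kg.
Tool frame: the origin (TCP) lies midway between the tips of the shut fingers; the grasp point (between the pads) lies 19 mm behind it (env.grip_point_offset is the z of the grasp point in the tool frame, in m); z points along the fingers, y is the line along which they close (so a half turn about z gives the same grasp; the last joint's range is limited). The gripper opens to 85 mm and grips with 20 to 120 N. Pads are 22 mm wide; open, the fingers measure 114 mm over their backs; the gripper's body (76 mm by 85 mm) begins 54 mm behind the grasp point. The pads swing forward as they close: fully open they stand 13 mm farther back than shut.
Start: joints at [-74.485, 3.019, 92.412, -0, 84.569, -6.818], TCP at [0.237, -0.578, 0.231] pointing down, gripper open.
Joint ranges: [-172.51, 172.51], [-57.92, 126.97], [3.15, 148.05], [-58.71, 238.71], [5.1, 150.11], [-179.66, 179.66]. Speed limits (degrees/s): [147.25, 147.25, 180, 180, 180, 180].

INTERFACE

Orientations are given as a 3x3 rotation matrix whose columns are the frame's x, y, z axes.
In Python, from workcell import status, viewer, ticket, env gives the robot as it stands.
- The arm moves only by the shell command python3 -m inch 'ROWS' [FORCE]. ROWS is JSON, a list of rows, each an object with "linear": the shift along the world's x, y, z in mm, a list of three; "rot": the turn, a rotation vector about the world's x, y, z in rad, a list of three; "gripper": the closure, from -1 (fully open) to 1 (shut). A call has 1 to 12 rows; each row is the pose to reach, as a shift and turn from the pose commanded when the call began; what a row does not reach only later rows make up. A row lasts 1/8 s, in which the tool goes at most 62.5 mm and 10.7 degrees, less where a joint would pass 70% of its speed; a pose out of reach is approached as far as the arm can. A call with a gripper value outside its range is refused whole. The fingers move at their own pace and stop on an object; FORCE is the grip in N (left out, the last holds). Time passes only in rows, so rows that repeat a pose let the fingers close. It gives the time, the measured TCP pose, the force, the opening and the grip force at its end, in the units of the state.
- status.read_state(): the state, without advancing time (a new reading comes with each control period).
- viewer.capture(name): name is "scene" or "top"; returns a dict with "color" (400x640x3 uint8, red, green, blue), "fx", "fy", "cx", "cy" (pixels), "rvec" (rotation vector, rad) and "tvec" (3), from world to camera coordinates, as OpenCV has them. Camera axes: x right, y down, z forward; pixel columns grow to the right and rows downward; lengths in m; the calibration is good to about 2 mm. A picture is of the moment at which its call begins. There is no depth.
- ticket.hand_in(): hands the job in; it is judged then, once.
The state is a dict: "time": time; "joint_pos": joint angles; "qd": joint speeds; "tau": joint torques, N m; "tcp_pos": TCP position; "orientation": TCP orientation; "contact_force": force on the tool from outside, world axes, zero at the start; "ft_torque": the same for the moment, N m; "grip_width": opening from 0.0 (shut) to 1.0 (fully open); "grasp_force": force on a finger pad.
Only numpy, scipy, OpenCV 4.12 (cv2) and the standard library are available. Lean on these libraries where they do the work, as an engineer would, in place of code of your own. Each camera call takes 0.05 s, during which the arm holds its last target. There are 200 camera calls.

TASK

Put the stray nuts and bolts from the bench back into the open assortment case: lay each one on the free floor of the yellow box that already holds a piece of exactly its own kind and size. Two of the six stray pieces match none of the boxes: leave those two lying where they are.

Things in the scene. Friction and masses are not known exactly. Their poses are not given: they have to be found in the camera images.
- bolt: loose zinc-plated hex bolt lying on the bench: hex head 30 mm across flats and 12.5 mm thick, threaded shank 20 mm thick and 50 mm long, 62.5 mm overall. Origin on its axis at mid length, on the shank, 13 mm above the bench; x points along the bolt from head to tip (the head's underside is at x = -19 mm; the axis dips 6 degrees to the tip), z up. 0.2 kg
- nut: loose plain hex nut lying flat: 30 mm across flats, 18 mm tall, with a bore. Origin at its middle, 9 mm above the bench; z up; x is square to one pair of flats (the others are at 60 and 120 degrees). 65 g
- long_nut: loose long coupling nut, a hexagonal sleeve lying on one flat: 30 mm across flats, 60 mm long, bored through. Origin at its middle, 15 mm above the bench; x along its length, z up, y level across it (the sides at y are edges, 34.6 mm apart; flats face up and down). 0.22 kg
- cap_nut: loose domed cap nut standing on its face: hex 30 mm across flats and 18 mm tall below, closed dome 27 mm in diameter above it, 34 mm tall overall. Origin at its middle, 17 mm above the bench; z up; x is square to one pair of flats (the others are at 60 and 120 degrees). 0.12 kg
- flange_nut: look-alike with no box of its own: hex nut 30 mm across flats with a round flange 43 mm in diameter at its foot, 20 mm tall, lying flat. Origin at its middle, 10 mm above the bench, z up
- thin_bolt: look-alike with no box of its own: hex bolt with a head 18 mm across flats and 7.5 mm thick and a thin shank 12 mm thick and 50 mm long, 57.5 mm overall. Origin on its axis at mid length; x points from head to tip
- box_bolts: fixed open yellow box in the black case (2 by 2 boxes), the one with a 20 mm thick hex bolt in it. Outside 136 (x) by 112 (y) by 42 mm high, walls and floor 2.5 mm. Origin: centre of underside, 4 mm above bench, z up. The stock piece lies loose by the +x wall; the free floor is x -65 to +25, y -53 to +53, z 2.5 mm. Case wall around: 46 mm above bench; open lid beyond its +x side, handle on -x
- box_nuts: fixed open yellow box in the black case (2 by 2 boxes), the one with a plain hex nut in it. Outside 136 (x) by 112 (y) by 42 mm high, walls and floor 2.5 mm. Origin: centre of underside, 4 mm above bench, z up. The stock piece lies loose by the +x wall; the free floor is x -65 to +25, y -53 to +53, z 2.5 mm. Case wall around: 46 mm above bench; open lid beyond its +x side, handle on -x
- box_long_nuts: fixed open yellow box in the black case (2 by 2 boxes), the one with a 60 mm long coupling nut in it. Outside 136 (x) by 112 (y) by 42 mm high, walls and floor 2.5 mm. Origin: centre of underside, 4 mm above bench, z up. The stock piece lies loose by the +x wall; the free floor is x -65 to +25, y -53 to +53, z 2.5 mm. Case wall around: 46 mm above bench; open lid beyond its +x side, handle on -x
- box_cap_nuts: fixed open yellow box in the black case (2 by 2 boxes), the one with a domed cap nut in it. Outside 136 (x) by 112 (y) by 42 mm high, walls and floor 2.5 mm. Origin: centre of underside, 4 mm above bench, z up. The stock piece lies loose by the +x wall; the free floor is x -65 to +25, y -53 to +53, z 2.5 mm. Case wall around: 46 mm above bench; open lid beyond its +x side, handle on -x
Mind the look-alikes: they are no part of the job. Leave any green look-alike of the box_nuts alone. Leave any turquoise look-alike of the long_nut alone.

How it is judged (in metres and radians):
At the end, for the whole second after the job is handed in: Bolt, nut, long nut and cap nut each rest in the box of their kind, middle within 58 mm (x) and 46 mm (y) of its centre and at most 24, 20, 26, 28 mm above its underside (on the floor, not on stock or rim). The flanged nut and thin bolt are within 15 mm of their start (linear speed of each of bolt, nut, long_nut, cap_nut below 0.02 m/s and x of bolt in the frame of box_bolts between -0.058 and 0.058 m and y of bolt in the frame of box_bolts between -0.046 and 0.046 m and z of bolt in the frame of box_bolts between 0.004 and 0.024 m and x of nut in the frame of box_nuts between -0.058 and 0.058 m and y of nut in the frame of box_nuts between -0.046 and 0.046 m and z of nut in the frame of box_nuts between 0.004 and 0.02 m and x of long_nut in the frame of box_long_nuts between -0.058 and 0.058 m and y of long_nut in the frame of box_long_nuts between -0.046 and 0.046 m and z of long_nut in the frame of box_long_nuts between 0.004 and 0.026 m and x of cap_nut in the frame of box_cap_nuts between -0.058 and 0.058 m and y of cap_nut in the frame of box_cap_nuts between -0.046 and 0.046 m and z of cap_nut in the frame of box_cap_nuts between 0.004 and 0.028 m and distance of each of flange_nut, thin_bolt from where it was at the start of the episode below 0.015 m); the robot touches nothing.
It fails at once if the flanged nut is moved by more than 15 mm (distance of flange_nut from where it was at the start of the episode above 0.015 m).
It fails at once if the thin bolt is moved by more than 15 mm (distance of thin_bolt from where it was at the start of the episode above 0.015 m).
It also fails if it takes over 120 s, if anything falls off the work surface, if the arm or the gripper's body presses on something with over 40 N, if the wrist force passes 120 N, or if a joint passes its speed limit or range.

## Working session

There is one attempt and no reset: what is moved stays moved. The work goes in short steps, Python scripts to look and compute and a shell command to move; the robot and the scene stay as the last step left them, time stands still between calls to the robot, and variables do not carry over. Pictures are saved under pics/ and viewed, at most 14 in all, crops included, and the job is handed in when it is done.

```bash
mkdir -p pics; ls; python3 - <<'E'
from workcell import status, viewer, ticket, env
import cv2
for n in("scene","top"):
    c=viewer.capture(n); cv2.imwrite(f"pics/{n}0.png",c["color"][...,::-1]); print(n,{k:v for k,v in c.items() if k!="color"})
s=status.read_state();print(s, env.grip_point_offset)
E
```

```text
pics
scene {'fx': 399.1150270290504, 'fy': 399.1150270290504, 'cx': 312.8801608988641, 'cy': 203.3071992896765, 'rvec': array([ 1.66657825,  1.54290728, -0.82202692]), 'tvec': array([-0.00755892, -0.19448627,  1.41213123])}
top {'fx': 366.3709515245589, 'fy': 366.3709515245589, 'cx': 321.7557166894139, 'cy': 199.8698081444237, 'rvec': array([ 2.19960395, -2.18003537,  0.06103132]), 'tvec': array([-0.02231086,  0.42228067,  0.84395399])}
{'time': 0.1, 'joint_pos': array([-7.44835985e+01,  3.05405155e+00,  9.24847595e+01, -1.38303270e-03,
        8.45675354e+01, -6.81865924e+00]), 'qd': array([-0.0237065 , -0.07749464, -0.18953333, -0.03918516,  0.1394308 ,
       -0.09563733]), 'tau': array([ 5.04567925e-04, -3.94898272e+01, -3.71363711e+01, -1.21560338e-04,
        3.84450745e-03, -2.24290027e-07]), 'tcp_pos': array([ 0.2373519 , -0.57756955,  0.23017415]), 'orientation': array([[ 9.24976521e-01,  3.80023902e-01, -5.19685971e-04],
       [ 3.80024207e-01, -9.24974825e-01,  1.78201894e-03],
       [ 1.96513351e-04, -1.84581892e-03, -9.99998277e-01]]), 'contact_force': array([-0.75764878, -0.12866072, -0.66076581]), 'ft_torque': array([ 0.01096309,  0.08123926, -0.04473502]), 'grasp_force': 0.0, 'grip_width': 0.9978157397022728} -0.0187
```

View pics/top0.png

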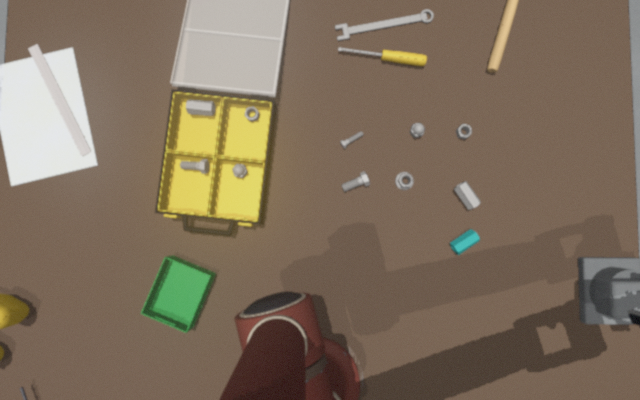

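View pics/scene0.png

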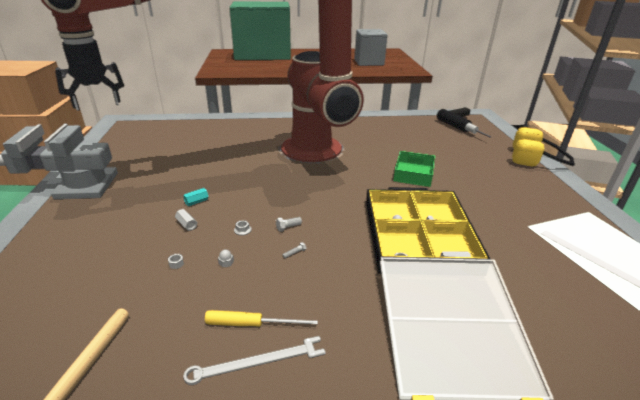

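Top view: thin bolt (352,139), bolt (356,183), cap nut (418,130), nut (464,131), flange nut (404,181), long nut (467,195), and turquoise decoy (465,241). The boxes are long nuts (195,125), nuts (247,130), bolts (190,187) and cap nuts (240,190). The green box at (178,293) is a decoy. I'll confirm with a crop and measure.

```bash
cat > h.py <<'E'
import numpy as np, cv2
from workcell import status, viewer
def ray(c,u,v,z):
    R=cv2.Rodrigues(c["rvec"])[0]; C=-R.T@c["tvec"]
    d=R.T@np.array([(u-c["cx"])/c["fx"],(v-c["cy"])/c["fy"],1]); return C+d*(z-C[2])/d[2]
def proj(c,p):
    K=np.array([[c["fx"],0,c["cx"]],[0,c["fy"],c["cy"]],[0,0,1]])
    return cv2.projectPoints(np.array(p,float).reshape(-1,3),c["rvec"],c["tvec"],K,None)[0].reshape(-1,2)
def rectify(c,x0,x1,y0,y1,z,s):  # orthophoto at plane z, s px per m; up=+x, left=+y
    P=np.float32(proj(c,[(x1,y1,z),(x1,y0,z),(x0,y0,z),(x0,y1,z)]))
    W,H=int((y1-y0)*s),int((x1-x0)*s)
    return cv2.warpPerspective(c["color"][...,::-1],cv2.getPerspectiveTransform(P,np.float32([(0,0),(W,0),(W,H),(0,H)])),(W,H),flags=cv2.INTER_CUBIC)
E
python3 - <<'E'
from h import *
for n in("top","scene"):
    c=viewer.capture(n); im=c["color"]; hsv=cv2.cvtColor(im,cv2.COLOR_RGB2HSV)
    m=((hsv[...,1]<60)&(hsv[...,2]>95)).astype(np.uint8)
    R=(338,110,150,105) if n=="top" else (160,180,160,95)
    k,l,st,ce=cv2.connectedComponentsWithStats(m[R[1]:R[1]+R[3],R[0]:R[0]+R[2]])
    for i in range(1,k):
        if st[i,4]<15: continue
        pts=np.argwhere(l==i)[:,::-1].astype(np.float32)+R[:2]
        w=np.array([ray(c,u,v,.012)[:2] for u,v in pts]).astype(np.float32)
        r=cv2.minAreaRect(w*1000); bp=cv2.boxPoints(r); e=[bp[1]-bp[0],bp[2]-bp[1]];e=max(e,key=np.linalg.norm)
        print(n,(ce[i]+R[:2]).round(),st[i,4],"z12 mean",(w.mean(0)*1000).round(),"rect",np.round(r[0]),np.round(r[1]),"long axis deg",round(np.degrees(np.arctan2(e[1],e[0]))%180))
    if n=="top":
        a=rectify(c,.37,.67,-.33,0.03,.01,1600)
        cv2.imwrite("pics/a.png",a)
        for name,(u,v) in dict(ctr=(219,158),tl=(173,95),tr=(272,100),br=(263,223),bl=(159,213)).items(): print(name,ray(c,u,v,.046).round(3))
        b=rectify(c,.33,.67,.13,.47,.046,1700); cv2.imwrite("pics/b.png",b)
E
```

```text
top [417. 129.] 184 z12 mean [ 592. -243.] rect [ 592. -243.] [35. 36.] long axis deg 166
top [464. 130.] 173 z12 mean [ 590. -353.] rect [ 590. -353.] [38. 36.] long axis deg 89
top [351. 139.] 181 z12 mean [567. -86.] rect [566. -88.] [22. 60.] long axis deg 117
top [356. 182.] 318 z12 mean [466. -99.] rect [463. -97.] [37. 69.] long axis deg 117
top [404. 181.] 281 z12 mean [ 469. -211.] rect [ 470. -211.] [45. 45.] long axis deg 135
top [467. 195.] 466 z12 mean [ 437. -358.] rect [ 436. -359.] [70. 38.] long axis deg 34
ctr [0.513 0.215 0.046]
tl [0.658 0.324 0.046]
tr [0.648 0.097 0.046]
br [0.367 0.112 0.046]
bl [0.388 0.346 0.046]
scene [198. 191.] 33 z12 mean [ 289. -345.] rect [ 292. -340.] [77. 51.] long axis deg 71
scene [186. 219.] 311 z12 mean [ 427. -356.] rect [ 426. -356.] [105.  38.] long axis deg 36
scene [287. 222.] 232 z12 mean [457. -98.] rect [465. -96.] [67. 60.] long axis deg 87
scene [242. 228.] 227 z12 mean [ 473. -210.] rect [ 472. -209.] [65. 42.] long axis deg 3
scene [295. 250.] 153 z12 mean [568. -83.] rect [571. -82.] [27. 70.] long axis deg 132
scene [225. 258.] 236 z12 mean [ 586. -240.] rect [ 584. -240.] [61. 33.] long axis deg 5
scene [175. 261.] 211 z12 mean [ 588. -349.] rect [ 587. -349.] [55. 31.] long axis deg 16
```

View pics/a.png

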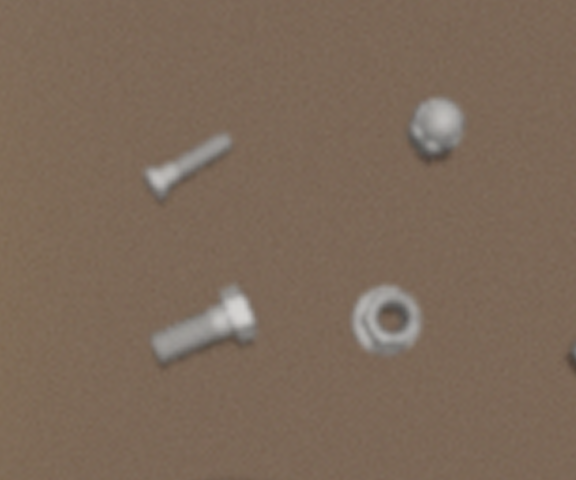

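View pics/b.png

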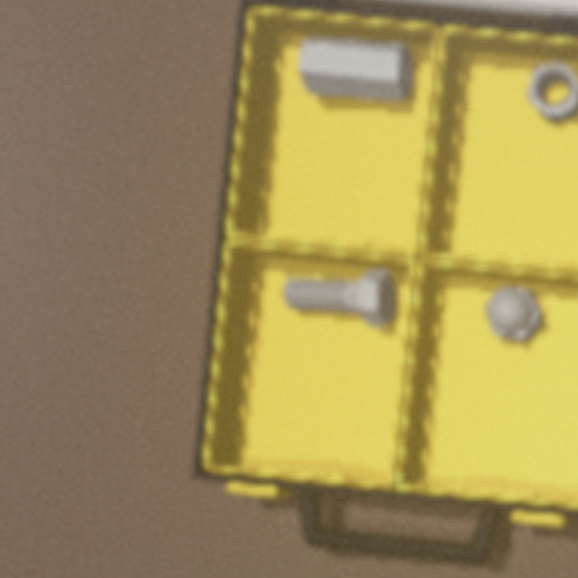

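The crops confirm the identities. At a.png the thin bolt is at (190,165), the big bolt at (205,327), the cap nut at (437,127) and the flange nut at (388,320). In the case, box_long is top left, box_nuts top right, box_bolts bottom left and box_cap bottom right, with yaw about -5°. Next is a zoom on the nut, long nut and cap nut for hex angles.

```bash
python3 - <<'E'
from h import *
c=viewer.capture("top"); R=cv2.Rodrigues(c["rvec"])[0]; print("cam",-R.T@c["tvec"])
s=4800
t=[rectify(c,.565,.615,-.38,-.33,.018,s),rectify(c,.565,.615,-.268,-.218,.018,s)]
l=rectify(c,.40,.48,-.40,-.32,.03,3000)
l=cv2.resize(l,(240,240)); cv2.imwrite("pics/c.png",np.hstack(t+[l]))
c=viewer.capture("scene")
t=[rectify(c,.555,.605,-.375,-.325,.018,s),rectify(c,.555,.605,-.265,-.215,.018,s)]
cv2.imwrite("pics/c.png",np.vstack([cv2.imread("pics/c.png"),np.hstack(t+[l*0])]))
E
```

```text
cam [ 0.37194542 -0.02159924  0.86733336]Traceback (most recent call last):
  File "<stdin>", line 9, in <module>
    return _nx.concatenate(arrs, 1, dtype=dtype, casting=casting)
           ~~~~~~~~~~~~~~~^^^^^^^^^^^^^^^^^^^^^^^^^^^^^^^^^^^^^^^
ValueError: all the input array dimensions except for the concatenation axis must match exactly, but along dimension 0, the array at index 0 has size 239 and the array at index 2 has size 240
```

View pics/c.png

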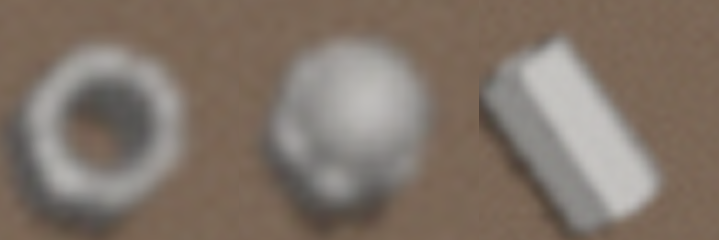

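Nut: flats about 30/90/150°, at (589,-351). Cap nut: flats about 16/76/136°, at (589,-241). Long nut: axis about 32.5°, at (437,-357). Bolt: axis 116°, shank at (461,-92). I start with the long nut, moving above it.

```bash
python3 -m inch '[{"linear":[200,221,-131],"rot":[0,0,0.178],"gripper":-0.4},{"linear":[200,221,-131],"rot":[0,0,0.178],"gripper":-0.4},{"linear":[200,221,-131],"rot":[0,0,0.178],"gripper":-0.4},{"linear":[200,221,-131],"rot":[0,0,0.178],"gripper":-0.4},{"linear":[200,221,-131],"rot":[0,0,0.178],"gripper":-0.4},{"linear":[200,221,-131],"rot":[0,0,0.178],"gripper":-0.4},{"linear":[200,221,-131],"rot":[0,0,0.178],"gripper":-0.4},{"linear":[200,221,-131],"rot":[0,0,0.178],"gripper":-0.4},{"linear":[200,221,-131],"rot":[0,0,0.178],"gripper":-0.4}]' 60; python3 - <<'E'
from h import *
c=viewer.capture("scene"); cv2.imwrite("pics/d.png",cv2.resize(c["color"][130:290,130:330,::-1],None,fx=4,fy=3.75*1)[:600])
E
```

```text
time: 1.42
tcp_pos: [0.4372, -0.3587, 0.1014]
orientation: [[0.844, 0.536, 0.001], [0.536, -0.844, -0.002], [0.0, 0.002, -1.0]]
contact_force: [0.5, -0.4, -0.4]
grip_width: 0.7
grasp_force: 0.0
```

View pics/d.png

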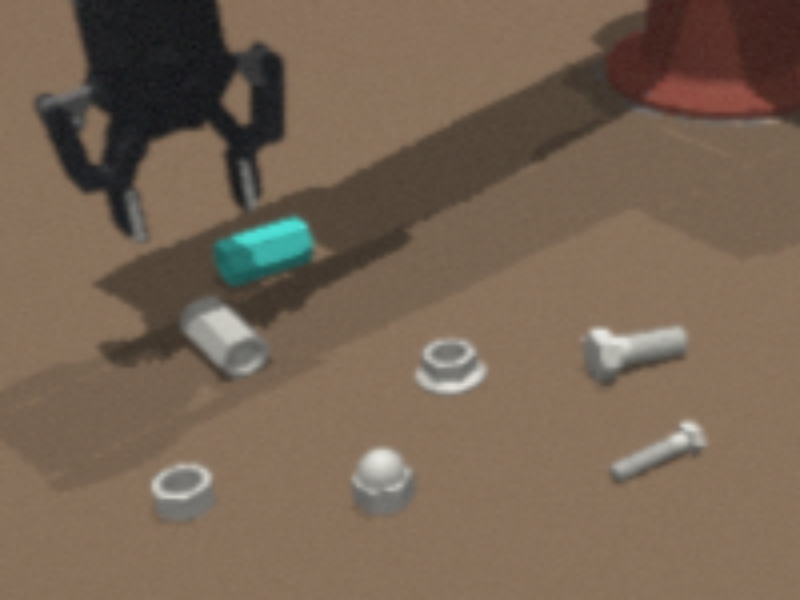

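The picture shows the gripper above and behind the long nut (225,335), with the turquoise decoy (265,250) clear of the fingers. Descending to grasp and lift.

```bash
python3 -m inch '[{"linear":[0,0,-50],"rot":[0,0,0],"gripper":-0.4},{"linear":[0,0,-80],"rot":[0,0,0],"gripper":-0.4},{"linear":[0,0,-95],"rot":[0,0,0],"gripper":-0.4},{"linear":[0,0,-95],"rot":[0,0,0],"gripper":-0.4},{"linear":[0,0,-95],"rot":[0,0,0],"gripper":1},{"linear":[0,0,-95],"rot":[0,0,0],"gripper":1},{"linear":[0,0,-95],"rot":[0,0,0],"gripper":1},{"linear":[0,0,-95],"rot":[0,0,0],"gripper":1},{"linear":[0,0,-95],"rot":[0,0,0],"gripper":1},{"linear":[0,0,-60],"rot":[0,0,0],"gripper":1},{"linear":[0,0,0],"rot":[0,0,0],"gripper":1},{"linear":[0,0,0],"rot":[0,0,0],"gripper":1}]' 60; python3 - <<'E'
from h import *
c=viewer.capture("scene"); cv2.imwrite("pics/e.png",cv2.resize(c["color"][130:290,130:330,::-1],None,fx=2,fy=2))
E
```

```text
time: 2.98
tcp_pos: [0.4407, -0.3604, 0.1072]
orientation: [[0.843, 0.538, 0.009], [0.538, -0.843, -0.01], [0.002, 0.013, -1.0]]
contact_force: [0.8, 0.7, -2.3]
grip_width: 0.374
grasp_force: 60.6
```

View pics/e.png

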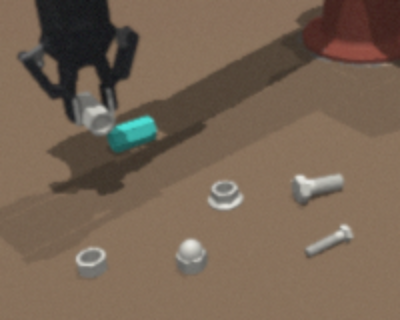

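The long nut is held. Carrying it to box_long, target (574,275), turning +52°.

```bash
python3 -m inch '[{"linear":[11,50,0],"rot":[0,0,0.07],"gripper":1},{"linear":[22,105,0],"rot":[0,0,0.15],"gripper":1},{"linear":[35,160,0],"rot":[0,0,0.23],"gripper":1},{"linear":[48,220,0],"rot":[0,0,0.32],"gripper":1},{"linear":[61,280,0],"rot":[0,0,0.41],"gripper":1},{"linear":[74,340,0],"rot":[0,0,0.5],"gripper":1},{"linear":[87,400,0],"rot":[0,0,0.59],"gripper":1},{"linear":[100,460,0],"rot":[0,0,0.67],"gripper":1},{"linear":[113,520,0],"rot":[0,0,0.75],"gripper":1},{"linear":[125,575,0],"rot":[0,0,0.83],"gripper":1},{"linear":[137,631,0],"rot":[0,0,0.91],"gripper":1},{"linear":[137,631,0],"rot":[0,0,0.91],"gripper":1}]' 60;  python3 -m inch '[{"linear":[0,0,0],"rot":[0,0,0],"gripper":1},{"linear":[0,0,0],"rot":[0,0,0],"gripper":1}]'; python3 - <<'E'
from h import *
c=viewer.capture("scene"); cv2.imwrite("pics/f.png",cv2.resize(c["color"][120:280,330:530,::-1],None,fx=2.5,fy=2.5))
E
```

```text
time: 4.53
tcp_pos: [0.5733, 0.277, 0.0979]
orientation: [[0.088, 0.996, -0.003], [0.996, -0.088, -0.0], [-0.001, -0.003, -1.0]]
contact_force: [-0.4, -0.1, -2.6]
grip_width: 0.373
grasp_force: 60.7
time: 4.78
tcp_pos: [0.5738, 0.2725, 0.0992]
orientation: [[0.094, 0.996, -0.002], [0.996, -0.094, -0.001], [-0.001, -0.002, -1.0]]
contact_force: [-0.0, 0.2, -1.7]
grip_width: 0.374
grasp_force: 60.7
```

View pics/f.png

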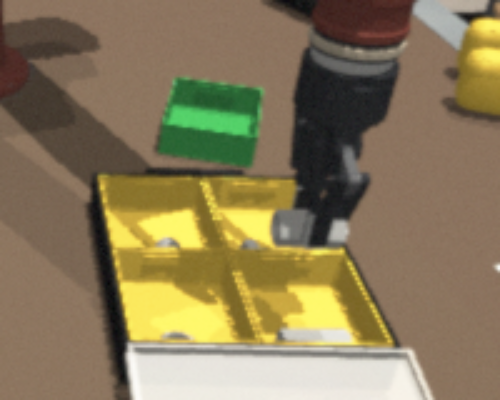

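The long nut hangs over its box (back right in this view, frame pixel 310,230). Lowering and releasing.

```bash
python3 -m inch '[{"linear":[0,0,-40],"rot":[0,0,0],"gripper":1},{"linear":[0,0,-70],"rot":[0,0,0],"gripper":1},{"linear":[0,0,-82],"rot":[0,0,0],"gripper":1},{"linear":[0,0,-87],"rot":[0,0,0],"gripper":1},{"linear":[0,0,-87],"rot":[0,0,0],"gripper":1},{"linear":[0,0,-87],"rot":[0,0,0],"gripper":0},{"linear":[0,0,-87],"rot":[0,0,0],"gripper":-0.1},{"linear":[0,0,-87],"rot":[0,0,0],"gripper":-0.1},{"linear":[0,0,-50],"rot":[0,0,0],"gripper":-0.1},{"linear":[0,0,0],"rot":[0,0,0],"gripper":-0.1},{"linear":[0,0,0],"rot":[0,0,0],"gripper":-0.1}]' 60
```

```text
time: 6.2
tcp_pos: [0.5782, 0.2753, 0.1066]
orientation: [[0.093, 0.996, 0.01], [0.996, -0.093, 0.004], [0.004, 0.01, -1.0]]
contact_force: [-0.5, -0.6, -0.1]
grip_width: 0.556
grasp_force: 0.0
```

```bash
python3 -m inch '[{"linear":[-15,-45,0],"rot":[0,0,0.07],"gripper":-0.2},{"linear":[-33,-105,0],"rot":[0,0,0.16],"gripper":-0.2},{"linear":[-51,-165,0],"rot":[0,0,0.25],"gripper":-0.2},{"linear":[-69,-225,0],"rot":[0,0,0.34],"gripper":-0.2},{"linear":[-87,-280,0],"rot":[0,0,0.43],"gripper":-0.2},{"linear":[-103,-335,0],"rot":[0,0,0.5],"gripper":-0.2},{"linear":[-113,-367,0],"rot":[0,0,0.55],"gripper":-0.2},{"linear":[-113,-367,0],"rot":[0,0,0.55],"gripper":-0.2},{"linear":[-113,-367,0],"rot":[0,0,0.55],"gripper":-0.2}]' 60; python3 - <<'E'
from h import *
c=viewer.capture("scene"); a=c["color"][140:280,160:330,::-1]
b=c["color"][150:290,350:490,::-1]
cv2.imwrite("pics/g.png",cv2.resize(np.hstack([a,b]),None,fx=2.5,fy=2.5))
E
```

```text
time: 7.32
tcp_pos: [0.4613, -0.0926, 0.0998]
orientation: [[-0.441, 0.898, -0.001], [0.898, 0.441, 0.001], [0.001, -0.0, -1.0]]
contact_force: [0.6, 0.2, 0.7]
grip_width: 0.601
grasp_force: 0.0
```

View pics/g.png

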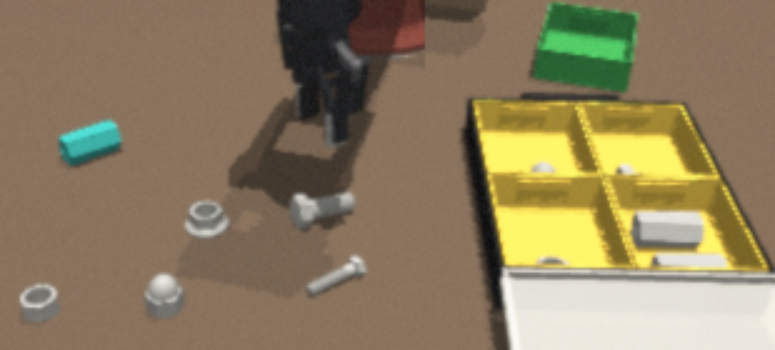

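The long nut lies in its box (right, 668,230), and the gripper is over the bolt (325,207). Grasping the bolt.

```bash
python3 -m inch '[{"linear":[0,0,-50],"rot":[0,0,0],"gripper":-0.2},{"linear":[0,0,-80],"rot":[0,0,0],"gripper":-0.2},{"linear":[0,0,-96],"rot":[0,0,0],"gripper":-0.2},{"linear":[0,0,-96],"rot":[0,0,0],"gripper":-0.2},{"linear":[0,0,-96],"rot":[0,0,0],"gripper":1},{"linear":[0,0,-96],"rot":[0,0,0],"gripper":1},{"linear":[0,0,-96],"rot":[0,0,0],"gripper":1},{"linear":[0,0,-96],"rot":[0,0,0],"gripper":1},{"linear":[0,0,-96],"rot":[0,0,0],"gripper":1},{"linear":[0,0,-60],"rot":[0,0,0],"gripper":1},{"linear":[0,0,0],"rot":[0,0,0],"gripper":1},{"linear":[0,0,0],"rot":[0,0,0],"gripper":1}]' 60
```

```text
time: 8.88
tcp_pos: [0.4653, -0.0946, 0.1062]
orientation: [[-0.441, 0.897, 0.011], [0.897, 0.441, -0.004], [-0.008, 0.008, -1.0]]
contact_force: [0.6, 0.1, -1.8]
grip_width: 0.208
grasp_force: 59.0
```

```bash
python3 -m inch '[{"linear":[-3,45,0],"rot":[0,0,-0.07],"gripper":1},{"linear":[-7,100,0],"rot":[0,0,-0.15],"gripper":1},{"linear":[-11,155,0],"rot":[0,0,-0.23],"gripper":1},{"linear":[-14,210,0],"rot":[0,0,-0.31],"gripper":1},{"linear":[-18,265,0],"rot":[0,0,-0.39],"gripper":1},{"linear":[-22,320,0],"rot":[0,0,-0.47],"gripper":1},{"linear":[-25,360,0],"rot":[0,0,-0.52],"gripper":1},{"linear":[-25,379,0],"rot":[0,0,-0.55],"gripper":1},{"linear":[-25,379,0],"rot":[0,0,-0.55],"gripper":1},{"linear":[-25,379,0],"rot":[0,0,-0.55],"gripper":1}]' 60; python3 -m inch '[{"linear":[0,0,-40],"rot":[0,0,0],"gripper":1},{"linear":[0,0,-70],"rot":[0,0,0],"gripper":1},{"linear":[0,0,-82],"rot":[0,0,0],"gripper":1},{"linear":[0,0,-87],"rot":[0,0,0],"gripper":1},{"linear":[0,0,-88],"rot":[0,0,0],"gripper":1},{"linear":[0,0,-88],"rot":[0,0,0],"gripper":0.2},{"linear":[0,0,-88],"rot":[0,0,0],"gripper":0},{"linear":[0,0,-88],"rot":[0,0,0],"gripper":0},{"linear":[0,0,-50],"rot":[0,0,0],"gripper":0},{"linear":[0,0,0],"rot":[0,0,0],"gripper":0},{"linear":[0,0,0],"rot":[0,0,0],"gripper":0}]'
```

```text
time: 10.12
tcp_pos: [0.4358, 0.2849, 0.0991]
orientation: [[0.093, 0.996, -0.002], [0.996, -0.093, -0.001], [-0.001, -0.002, -1.0]]
contact_force: [-0.6, 0.3, -2.2]
grip_width: 0.207
grasp_force: 58.7
time: 11.5
tcp_pos: [0.44, 0.2876, 0.1059]
orientation: [[0.093, 0.996, 0.01], [0.996, -0.093, 0.004], [0.005, 0.009, -1.0]]
contact_force: [0.4, -0.1, -0.3]
grip_width: 0.497
grasp_force: 0.0
```

```bash
python3 -m inch '[{"linear":[14,-45,0],"rot":[0,0,0.03],"gripper":-0.2},{"linear":[29,-100,0],"rot":[0,0,0.07],"gripper":-0.2},{"linear":[45,-155,0],"rot":[0,0,0.11],"gripper":-0.2},{"linear":[61,-210,0],"rot":[0,0,0.15],"gripper":-0.2},{"linear":[77,-265,0],"rot":[0,0,0.19],"gripper":-0.2},{"linear":[93,-320,0],"rot":[0,0,0.23],"gripper":-0.2},{"linear":[109,-375,0],"rot":[0,0,0.27],"gripper":-0.2},{"linear":[125,-430,0],"rot":[0,0,0.31],"gripper":-0.2},{"linear":[141,-485,0],"rot":[0,0,0.35],"gripper":-0.2},{"linear":[153,-527,0],"rot":[0,0,0.37],"gripper":-0.2},{"linear":[153,-527,0],"rot":[0,0,0.37],"gripper":-0.2},{"linear":[153,-527,0],"rot":[0,0,0.37],"gripper":-0.2}]' 60; python3 - <<'E'
from h import *
c=viewer.capture("scene"); a=c["color"][150:290,160:330,::-1]
b=c["color"][150:290,350:490,::-1]
cv2.imwrite("pics/i.png",cv2.resize(np.hstack([a,b]),None,fx=2.5,fy=2.5))
E
```

```text
time: 13.0
tcp_pos: [0.5888, -0.2404, 0.0992]
orientation: [[-0.273, 0.962, -0.002], [0.962, 0.273, 0.001], [0.002, -0.001, -1.0]]
contact_force: [-0.7, 0.2, 0.1]
grip_width: 0.596
grasp_force: 0.0
```

View pics/i.png

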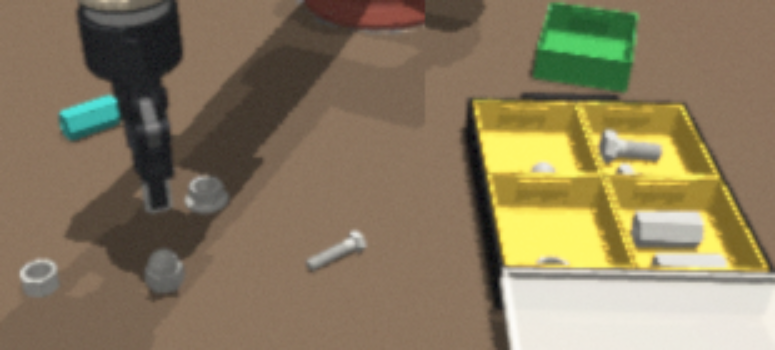

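The bolt is in its box (632,150), and the gripper is over the cap nut (165,270) and clear of the flange nut (205,193). Grasping the cap nut.

```bash
python3 -m inch '[{"linear":[0,0,-45],"rot":[0,0,0],"gripper":-0.2},{"linear":[0,0,-80],"rot":[0,0,0],"gripper":-0.2},{"linear":[0,0,-96],"rot":[0,0,0],"gripper":-0.2},{"linear":[0,0,-96],"rot":[0,0,0],"gripper":-0.2},{"linear":[0,0,-96],"rot":[0,0,0],"gripper":1},{"linear":[0,0,-96],"rot":[0,0,0],"gripper":1},{"linear":[0,0,-96],"rot":[0,0,0],"gripper":1},{"linear":[0,0,-96],"rot":[0,0,0],"gripper":1},{"linear":[0,0,-96],"rot":[0,0,0],"gripper":1},{"linear":[0,0,-60],"rot":[0,0,0],"gripper":1},{"linear":[0,0,0],"rot":[0,0,0],"gripper":1},{"linear":[0,0,0],"rot":[0,0,0],"gripper":1}]' 40
```

```text
time: 14.55
tcp_pos: [0.5933, -0.2433, 0.1074]
orientation: [[-0.273, 0.962, 0.011], [0.962, 0.273, -0.006], [-0.009, 0.009, -1.0]]
contact_force: [-0.0, 0.5, -1.2]
grip_width: 0.333
grasp_force: 40.0
```

```bash
python3 -m inch '[{"linear":[-16,40,0],"rot":[0,0,-0.03],"gripper":1},{"linear":[-36,92,0],"rot":[0,0,-0.08],"gripper":1},{"linear":[-56,144,0],"rot":[0,0,-0.13],"gripper":1},{"linear":[-77,196,0],"rot":[0,0,-0.18],"gripper":1},{"linear":[-98,248,0],"rot":[0,0,-0.22],"gripper":1},{"linear":[-118,300,0],"rot":[0,0,-0.27],"gripper":1},{"linear":[-139,352,0],"rot":[0,0,-0.32],"gripper":1},{"linear":[-157,398,0],"rot":[0,0,-0.36],"gripper":1},{"linear":[-163,414,0],"rot":[0,0,-0.37],"gripper":1},{"linear":[-163,414,0],"rot":[0,0,-0.37],"gripper":1},{"linear":[-163,414,0],"rot":[0,0,-0.37],"gripper":1}]' ; python3 -m inch '[{"linear":[0,0,-40],"rot":[0,0,0],"gripper":1},{"linear":[0,0,-70],"rot":[0,0,0],"gripper":1},{"linear":[0,0,-82],"rot":[0,0,0],"gripper":1},{"linear":[0,0,-87],"rot":[0,0,0],"gripper":1},{"linear":[0,0,-88],"rot":[0,0,0],"gripper":1},{"linear":[0,0,-88],"rot":[0,0,0],"gripper":0.1},{"linear":[0,0,-88],"rot":[0,0,0],"gripper":-0.1},{"linear":[0,0,-88],"rot":[0,0,0],"gripper":-0.1},{"linear":[0,0,-50],"rot":[0,0,0],"gripper":-0.1},{"linear":[0,0,0],"rot":[0,0,0],"gripper":-0.1},{"linear":[0,0,0],"rot":[0,0,0],"gripper":-0.1}]'
```

```text
time: 15.92
tcp_pos: [0.4264, 0.1722, 0.0997]
orientation: [[0.093, 0.996, -0.001], [0.996, -0.093, -0.001], [-0.001, -0.001, -1.0]]
contact_force: [0.0, -0.0, -1.9]
grip_width: 0.339
grasp_force: 40.0
time: 17.3
tcp_pos: [0.4301, 0.1738, 0.1055]
orientation: [[0.093, 0.996, 0.01], [0.996, -0.093, 0.002], [0.003, 0.01, -1.0]]
contact_force: [0.1, -0.3, 0.1]
grip_width: 0.551
grasp_force: 0.0
```

```bash
python3 -m inch '[{"linear":[13,-42,0],"rot":[0,0,0.05],"gripper":-0.2},{"linear":[29,-95,0],"rot":[0,0,0.11],"gripper":-0.2},{"linear":[46,-148,0],"rot":[0,0,0.17],"gripper":-0.2},{"linear":[63,-203,0],"rot":[0,0,0.24],"gripper":-0.2},{"linear":[80,-258,0],"rot":[0,0,0.3],"gripper":-0.2},{"linear":[97,-313,0],"rot":[0,0,0.37],"gripper":-0.2},{"linear":[115,-368,0],"rot":[0,0,0.43],"gripper":-0.2},{"linear":[132,-423,0],"rot":[0,0,0.5],"gripper":-0.2},{"linear":[149,-478,0],"rot":[0,0,0.56],"gripper":-0.2},{"linear":[163,-524,0],"rot":[0,0,0.616],"gripper":-0.2},{"linear":[163,-524,0],"rot":[0,0,0.616],"gripper":-0.2},{"linear":[163,-524,0],"rot":[0,0,0.616],"gripper":-0.2}]' 40; python3 - <<'E'
from h import *
c=viewer.capture("scene"); a=c["color"][150:290,130:300,::-1]
b=c["color"][150:290,350:490,::-1]
cv2.imwrite("pics/j.png",cv2.resize(np.hstack([a,b]),None,fx=2.5,fy=2.5))
E
```

```text
time: 18.8
tcp_pos: [0.5888, -0.3503, 0.0989]
orientation: [[-0.499, 0.867, -0.002], [0.867, 0.499, 0.002], [0.002, -0.001, -1.0]]
contact_force: [-0.1, 0.4, -0.1]
grip_width: 0.599
grasp_force: 0.0
```

View pics/j.png

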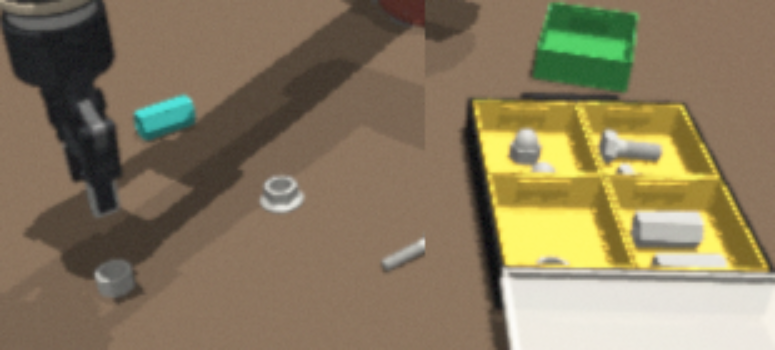

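The cap nut stands in its box (525,147), and the gripper is over the plain nut (115,278). Grasping it a little lower.

```bash
python3 -m inch '[{"linear":[0,0,-45],"rot":[0,0,0],"gripper":-0.2},{"linear":[0,0,-80],"rot":[0,0,0],"gripper":-0.2},{"linear":[0,0,-97],"rot":[0,0,0],"gripper":-0.2},{"linear":[0,0,-97],"rot":[0,0,0],"gripper":-0.2},{"linear":[0,0,-97],"rot":[0,0,0],"gripper":1},{"linear":[0,0,-97],"rot":[0,0,0],"gripper":1},{"linear":[0,0,-97],"rot":[0,0,0],"gripper":1},{"linear":[0,0,-97],"rot":[0,0,0],"gripper":1},{"linear":[0,0,-97],"rot":[0,0,0],"gripper":1},{"linear":[0,0,-60],"rot":[0,0,0],"gripper":1},{"linear":[0,0,0],"rot":[0,0,0],"gripper":1},{"linear":[0,0,0],"rot":[0,0,0],"gripper":1}]' 40
```

```text
time: 20.35
tcp_pos: [0.593, -0.3538, 0.108]
orientation: [[-0.499, 0.866, 0.01], [0.866, 0.499, -0.008], [-0.012, 0.005, -1.0]]
contact_force: [0.9, 0.1, -0.1]
grip_width: 0.357
grasp_force: 39.9
```

```bash
python3 -m inch '[{"linear":[-2,42,0],"rot":[0,0,-0.05],"gripper":1},{"linear":[-4,92,0],"rot":[0,0,-0.11],"gripper":1},{"linear":[-7,145,0],"rot":[0,0,-0.17],"gripper":1},{"linear":[-10,200,0],"rot":[0,0,-0.24],"gripper":1},{"linear":[-12,255,0],"rot":[0,0,-0.3],"gripper":1},{"linear":[-15,310,0],"rot":[0,0,-0.37],"gripper":1},{"linear":[-18,365,0],"rot":[0,0,-0.44],"gripper":1},{"linear":[-20,420,0],"rot":[0,0,-0.5],"gripper":1},{"linear":[-23,470,0],"rot":[0,0,-0.57],"gripper":1},{"linear":[-25,511,0],"rot":[0,0,-0.616],"gripper":1},{"linear":[-25,511,0],"rot":[0,0,-0.616],"gripper":1},{"linear":[-25,511,0],"rot":[0,0,-0.616],"gripper":1}]' ; python3 -m inch '[{"linear":[0,0,-40],"rot":[0,0,0],"gripper":1},{"linear":[0,0,-70],"rot":[0,0,0],"gripper":1},{"linear":[0,0,-84],"rot":[0,0,0],"gripper":1},{"linear":[0,0,-89],"rot":[0,0,0],"gripper":1},{"linear":[0,0,-89],"rot":[0,0,0],"gripper":1},{"linear":[0,0,-89],"rot":[0,0,0],"gripper":0.1},{"linear":[0,0,-89],"rot":[0,0,0],"gripper":-0.1},{"linear":[0,0,-89],"rot":[0,0,0],"gripper":-0.1},{"linear":[0,0,-50],"rot":[0,0,0],"gripper":-0.1},{"linear":[0,0,20],"rot":[0,0,0],"gripper":-0.1},{"linear":[0,0,70],"rot":[0,0,0],"gripper":-0.1},{"linear":[0,0,100],"rot":[0,0,0],"gripper":-0.1}]'; python3 -m inch '[{"linear":[0,-60,0],"rot":[0,0,0],"gripper":-0.1},{"linear":[0,-120,0],"rot":[0,0,0],"gripper":-0.1},{"linear":[0,-180,0],"rot":[0,0,0],"gripper":-0.1},{"linear":[0,-210,0],"rot":[0,0,0],"gripper":-0.1},{"linear":[0,-210,0],"rot":[0,0,0],"gripper":-0.1},{"linear":[0,-210,0],"rot":[0,0,0],"gripper":-0.1}]'
python3 - <<'E'
from h import *
c=viewer.capture("scene"); a=c["color"][170:280,350:490,::-1]
d=viewer.capture("top"); b=d["color"][85:225,150:290,::-1]
cv2.imwrite("pics/k.png",np.hstack([cv2.resize(a,(440,400)),cv2.resize(b,(350,400))]))
E
```

```text
time: 21.85
tcp_pos: [0.564, 0.1594, 0.0995]
orientation: [[0.092, 0.996, -0.001], [0.996, -0.092, -0.001], [-0.001, -0.001, -1.0]]
contact_force: [-0.5, -0.3, -0.4]
grip_width: 0.36
grasp_force: 39.9
time: 23.35
tcp_pos: [0.566, 0.1602, 0.205]
orientation: [[0.093, 0.996, 0.006], [0.996, -0.093, 0.001], [0.001, 0.006, -1.0]]
contact_force: [0.7, -0.4, -0.7]
grip_width: 0.554
grasp_force: 0.0
time: 24.1
tcp_pos: [0.5644, -0.0495, 0.2002]
orientation: [[0.093, 0.996, -0.0], [0.996, -0.093, 0.001], [0.001, -0.0, -1.0]]
contact_force: [-0.0, 0.0, 0.8]
grip_width: 0.551
grasp_force: 0.0
```

View pics/k.png

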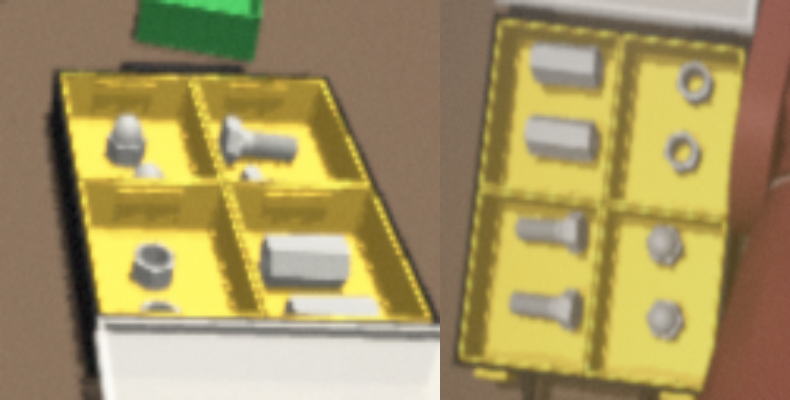

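All four pieces rest on the free floor beside their own kind: long nut (560,138), nut (682,153), bolt (545,307), cap nut (665,320). The arm touches nothing.

```bash
python3 -c "
from workcell import ticket
print(ticket.hand_in())"
```

```text
the job is handed in; nothing more can be done
None
```

The bolt, nut, long nut and cap nut are each on the floor of the box of their kind, the flanged nut and thin bolt were left untouched, and the job is handed in (no verdict was returned).

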